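# Lapped splash plates on the sampler's drip slope

## Task

Finish the overlapping splash plates on the drip slope, working uphill from the fixed grey plate: lay the blue plate so that it laps over the grey one, with its white-striped lower edge on the line between the two blue pointers, then lay the orange plate so that it laps over the blue one, with its white-striped lower edge on the line between the two orange pointers. Both must lie centred and square on the slope, fin up and striped edge downhill, with the head resting on the slope. Set them down gently rather than dropping them, and do not shift the pointers, the bottle, the vial rack or the beaker.

Things in the scene. Friction and masses are not known exactly. Their poses are not given: they have to be found in the camera images.
- deck: sloping deck of the fixed drip slope: flat white board, 280 mm long uphill, 150 mm wide, rising at 15 degrees away from the robot to a grey block with small vial caps; steel trough at its foot. Origin: middle of its lower end, on its top face; x uphill along the face, y across, z out of the face. Plates do not slide on it by themselves
- starter_head (a point): middle of the head (upper edge) of the grey starter plate fixed on the deck: 100 mm uphill by 100 mm wide, 5 mm thick, centred, lower edge at the deck's x = 0, head at x = 100 mm. This point is on the deck's face, axes as the deck. A plate lapped over another leans on its head corner, own head on the deck, about 4 degrees flatter than the deck, lower edge's underside 6 to 10 mm off the deck
- blue_line (a point): middle of the line between the two blue pointers, on the deck's face and centre line (axes as the deck), 62 to 70 mm uphill of the deck's origin. Pointers: small blue clips at both sides of the deck, tips 64 to 78 mm from the centre line and 4 mm high, clips 77 to 93 mm from it and 7 mm high; a stiff fit on the track, not to be moved
- orange_line (a point): the same for the two orange pointers; 134 to 144 mm uphill of the deck's origin
- blue_plate: loose blue splash plate: flat rigid rectangle 110 mm long (x, lower edge to head), 100 mm wide (y), 5 mm thick, about 0.09 to 0.16 kg, lying flat on the table at the start, with an upright grip fin on top and a thin white stripe along its lower edge. Origin: centre of its underside (centre of mass within 5 mm); x towards the head, y across, z out of the finned face
- blue_grip (a point): gripping point of the blue plate's fin, same colour: 40 mm long along the plate's x, 10 mm thick along y, 30 mm tall above the plate's top face (its top 35 mm above the underside). Centred across the width, 14 to 54 mm from the lower edge. This point: 27.5 mm above the underside, 34 mm from the lower edge, 21 mm from the plate's origin towards -x; axes as the plate's
- blue_edge (a point): middle of the blue plate's striped lower edge, on its underside, 55 mm from the plate's origin; axes as the plate's
- blue_head (a point): middle of the blue plate's head (upper edge), on its underside, 55 mm from the plate's origin; axes as the plate's
- orange_plate: loose orange splash plate: flat rigid rectangle 110 mm long (x, lower edge to head), 100 mm wide (y), 5 mm thick, about 0.09 to 0.16 kg, lying flat on the table at the start, with an upright grip fin on top and a thin white stripe along its lower edge. Origin: centre of its underside (centre of mass within 5 mm); x towards the head, y across, z out of the finned face
- orange_grip (a point): gripping point of the orange plate's fin, same colour: 40 mm long along the plate's x, 10 mm thick along y, 30 mm tall above the plate's top face (its top 35 mm above the underside). Centred across the width, 14 to 54 mm from the lower edge. This point: 27.5 mm above the underside, 34 mm from the lower edge, 21 mm from the plate's origin towards -x; axes as the plate's
- orange_edge (a point): middle of the orange plate's striped lower edge, on its underside, 55 mm from the plate's origin; axes as the plate's
- orange_head (a point): middle of the orange plate's head (upper edge), on its underside, 55 mm from the plate's origin; axes as the plate's
- bottle: bystander: amber bottle with blue cap, 66 mm across, 150 mm tall; origin at the centre of its base
- vial_rack: bystander: white rack of small capped vials, 75 x 110 mm, 40 mm tall; origin at the centre of its base
- beaker: bystander: clear glass beaker, 66 mm across, 80 mm tall; origin at the centre of its base
Mind the look-alikes: they are no part of the job. Several things have the shape of the orange_plate; the one meant has the colours described above. Leave any red look-alike of the blue_plate alone.

How it is judged:
By the outcome, as a careful person would: the job done as asked, in the order asked, and still so for the second after the job is handed in, with the robot touching nothing.
It also fails if it takes over 59 s, if anything falls off the work surface, if the arm or the gripper's body presses on something with over 40 N, if the wrist force passes 120 N, or if a joint passes its speed limit or range.

## Robot

A 7-joint arm with a two-finger parallel gripper is mounted at the origin on the work surface. World frame = base frame: x ahead of the robot, y to its left, z up, the work surface at z = 0. Lengths are in m, angles in rad, forces in N, time in s.
With the tool pointing down it reaches from about 0.425 to 1.025 m from the base axis. Payload 3.6 kg.
Tool frame: the origin (TCP) lies midway between the tips of the shut fingers; the grasp point (between the pads) lies 19 mm behind it; x points along the fingers, z is the direction in which the jaws open and shut, and the axes are right-handed (so a half turn about x gives the same grasp; the last joint's range is limited). The gripper opens to 85 mm and grips with 20 to 120 N. Pads are 22 mm wide; open, the fingers measure 114 mm over their backs; the gripper's body (76 mm by 85 mm) begins 54 mm behind the grasp point. The pads swing forward as they close: fully open they stand 13 mm farther back than shut.
Start: joints at [-1.25, 0.591, 0.048, 1.609, -0.033, 0.943, -0.034], TCP at [0.292, 0.664, 0.231] pointing down, gripper open.
Joint ranges: [-2.69, 2.69], [-0.47, 2.24], [-1.27, 1.36], [0.19, 2.51], [-1.53, 4.68], [0.08, 2.07], [-3.09, 3.09]. Speed limits (rad/s): [2.57, 2.57, 3.14, 3.14, 3.14, 3.14, 3.14].

## Interface

Orientations are given as a rotation vector (axis times angle).
In Python, from station import r gives the robot as it stands. Calls block until the motion is done:
- r.move_to(position, orientation): joint-space move of the TCP to a pose.
- r.move_linear(position, rotation=None, max_speed=0.15, max_force=None): straight line of the TCP; rotation=None keeps the orientation; max_speed is the mean speed in m/s. With max_force (N) it stops when the force on the tool has changed by that much, and returns True; else False.
- r.movej(angles): joint-space move.
- r.set_gripper(opening): finger opening in m; the grip force is fixed at half the most; returns when the fingers have stopped.
- r.hold(seconds).
- r.ik(position, orientation): joint angles nearest the present ones, or None.
- r.observe(): the state.
- r.read_camera(name): name is "scene" or "top" or "wrist"; returns a dict with "image" (480x640x3 uint8, red, green, blue), "mtx" (3x3 intrinsics, pixels), "k1" (the pictures are not rectified: a ray, as slopes to the right and down, at radius r is drawn at 1 + k1 r^2 times it, then the intrinsics apply), "pose" (4x4, takes a point from camera to world coordinates); the wrist camera has in their place "hand_eye" (4x4, takes a point from camera to tool coordinates, whose origin is the TCP and whose axes are the tool frame's). Camera axes: x right, y down, z forward; pixel columns grow to the right and rows downward; lengths in m; the calibration is good to about 2 mm. A picture is of the moment at which its call begins: read the wrist's pose just before it. There is no depth.
A pose or a line that the arm cannot do raises r.IKError and nothing moves.
- r.close_job(): hands the job in, once; it reports no verdict.
The state is a dict: "t": time; "qpos": joint angles; "qvel": joint speeds; "effort": joint torques, N m; "eef_pos": TCP position; "eef_rot": TCP orientation; "ft_force": force on the tool from outside, world axes, zero at the start; "moment": the same for the moment, N m; "finger_gap": finger opening in m.
Only numpy, scipy, OpenCV 4.12 (cv2) and the standard library are available. Lean on these libraries where they do the work, as an engineer would, in place of code of your own. Each camera call takes 0.05 s, during which the arm holds its last target.

## Working session

There is one attempt and no reset: what is moved stays moved. The work goes in short steps, each a Python script; the robot and the scene stay as the last script left them, time stands still between calls to the robot, and variables do not carry over. Pictures are saved under pics/ and viewed, and the job is handed in when it is done.

```bash
mkdir -p pics; ls
python3 - <<'E'
from station import r
import cv2,pickle
s=r.observe();print(s['t'],s['eef_pos'],s['eef_rot'],s['finger_gap'])
d={}
for n in('scene','top'):
    c=r.read_camera(n);d[n]=c
    cv2.imwrite(f'pics/{n}0.png',c['image'][:,:,::-1]);print(n,c['mtx'],c['k1'],c['pose'])
pickle.dump(d,open('cams.pkl','wb'))
E
```

```text
pics
0.0 [0.29118484 0.66309058 0.23015997] [-0.90057353  1.37877756  0.89844695] 0.08576355003776139
scene [[481.79197383   0.         319.08394406]
 [  0.         481.79197383 241.57313195]
 [  0.           0.           1.        ]] -0.08898368923162392 [[-0.0484649   0.85621123 -0.51434762  1.14468277]
 [ 0.99876293  0.03580691 -0.03450326  0.12416361]
 [-0.01112488 -0.51538353 -0.85688742  1.1451818 ]
 [ 0.          0.          0.          1.        ]]
top [[467.36047491   0.         311.76546998]
 [  0.         467.36047491 235.19880672]
 [  0.           0.           1.        ]] -0.1265373405563285 [[ 6.69448905e-02 -9.72803605e-01  2.21746541e-01  2.80950033e-01]
 [-9.97756610e-01 -6.51909929e-02  1.52276292e-02  5.24885400e-02]
 [-3.57615399e-04 -2.22268489e-01 -9.74985431e-01  1.14611747e+00]
 [ 0.00000000e+00  0.00000000e+00  0.00000000e+00  1.00000000e+00]]
```

View pics/scene0.png

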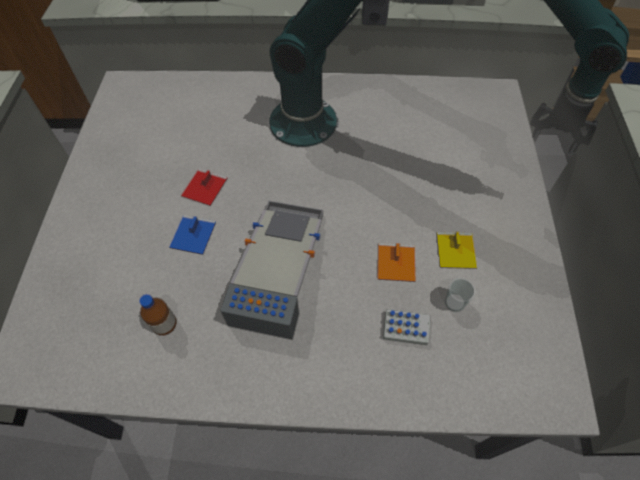

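View pics/top0.png

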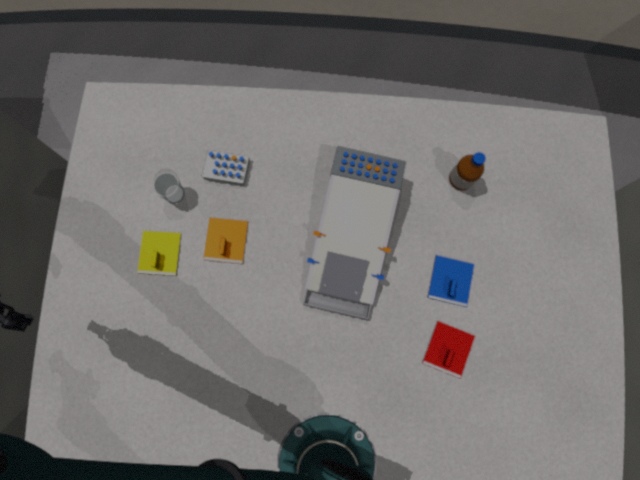

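The top view shows four plates: orange (226,240), yellow (159,253), blue (451,280) and red (449,349). Orange and blue match the description; yellow and red are the look-alikes. I'll confirm this in enlarged crops.

Run:
```python
import cv2
t=cv2.imread('pics/top0.png')
def crop(u,v,w,h,k,n):
    c=cv2.resize(t[v:v+h,u:u+w],None,fx=k,fy=k,interpolation=cv2.INTER_CUBIC);cv2.imwrite(n,c)
crop(290,220,120,105,6,'pics/c_deck.png')
a=cv2.resize(t[205:285,130:260],None,fx=6,fy=6,interpolation=cv2.INTER_CUBIC);cv2.imwrite('pics/c_or.png',a)
crop(415,245,75,70,8,'pics/c_bl.png')
```

```text
(no output)
```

View pics/c_deck.png

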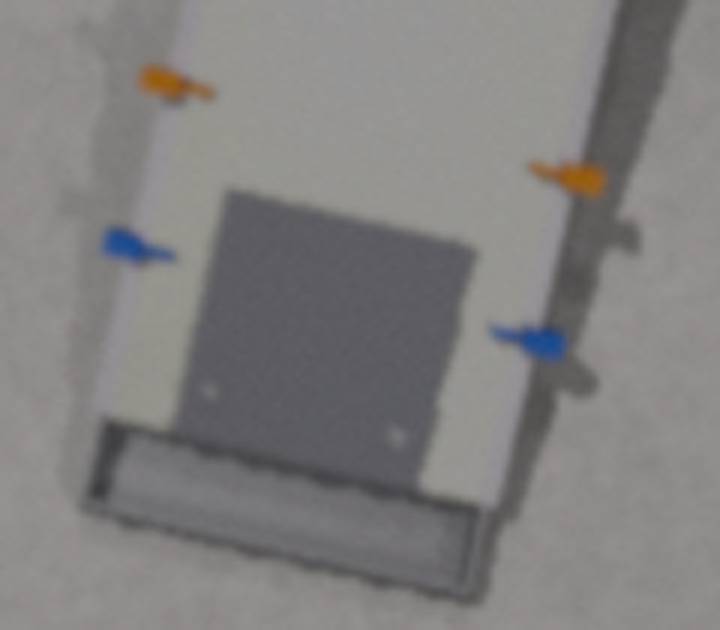

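View pics/c_or.png

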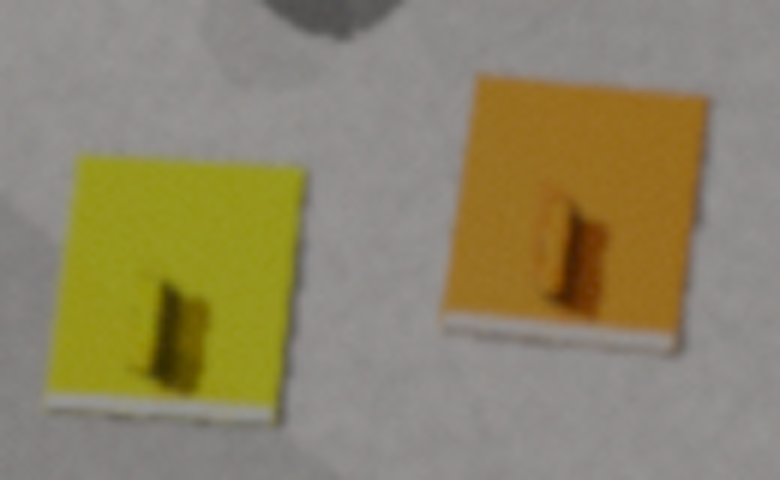

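View pics/c_bl.png

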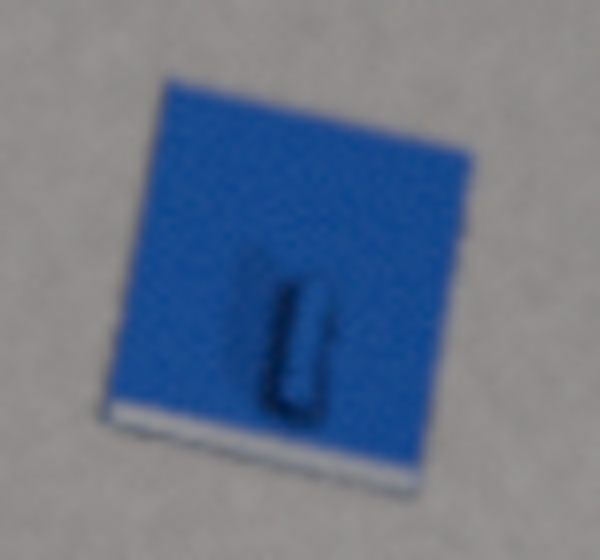

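Crop confirmed: the right-hand plate in the second crop is orange with a white stripe, and the left one is yellow. The blue plate is blue with a white stripe. Next come rough poses.

```bash
cat > h.py <<'E'
import numpy as np,cv2,pickle
from scipy.spatial.transform import Rotation as R
from scipy.optimize import least_squares
def T(p,rv):
    M=np.eye(4);M[:3,:3]=R.from_rotvec(rv).as_matrix();M[:3,3]=p;return M
def rays(c,px):
    px=np.atleast_2d(px).astype(float);K=c['mtx']
    d=np.array([c['k1'],0,0,0,0])
    n=cv2.undistortPoints(px[:,None],K,d)[:,0]
    v=np.c_[n,np.ones(len(n))]@c['pose'][:3,:3].T
    return c['pose'][:3,3],v
def onz(c,px,z):
    o,v=rays(c,px);return o+v*((z-o[2])/v[:,2])[:,None]
def proj(c,P):
    W=np.linalg.inv(c['pose']);P=np.atleast_2d(P)
    return cv2.projectPoints(P.astype(float),cv2.Rodrigues(W[:3,:3])[0],W[:3,3],c['mtx'],np.array([c['k1'],0,0,0,0]))[0][:,0]
def wrist(r,name):
    s=r.observe();c=r.read_camera('wrist')
    c['pose']=T(s['eef_pos'],s['eef_rot'])@c['hand_eye']
    cv2.imwrite(f'pics/{name}.png',c['image'][:,:,::-1]);pickle.dump(c,open(name+'.pkl','wb'));return c
E
python3 - <<'E'
from h import *
from station import r
d=pickle.load(open('cams.pkl','rb'));c=d['top']
u=lambda a,o,k:np.array(o)+(np.array(a,float)+.5)/k-.5
bl=u([[165,80],[472,153],[415,492],[107,422]],(415,245),8)
orr=u([[477,76],[708,97],[678,350],[443,325]],(130,205),6)
for q in(bl,orr):
    P=onz(c,q,.005);print(P.round(4).tolist(),np.linalg.norm(np.diff(P,axis=0),axis=1),P.mean(0))
dk=u([[228,190],[475,248],[418,488],[180,430],[210,95],[532,167],[172,257],[490,331]],(290,220),6)
# fit deck
mod=np.array([[100,50,5],[100,-50,5],[0,-50,5],[0,50,5]])/1e3
def deckT(p):
    M=np.eye(4);M[:3,:3]=(R.from_euler('z',p[3])*R.from_euler('y',-np.deg2rad(15))).as_matrix();M[:3,3]=p[:3];return M
def res(p):
    M=deckT(p);return (proj(c,mod@M[:3,:3].T+M[:3,3])-dk[:4]).ravel()
s=least_squares(res,[.45,0,.05,-.2]);print(s.x,s.cost)
M=deckT(s.x);o,v=rays(c,dk[4:]);Mi=np.linalg.inv(M)
o2=Mi[:3,:3]@o+Mi[:3,3];v2=v@Mi[:3,:3].T
print(o2+v2*((.004-o2[2])/v2[:,2])[:,None])
w=wrist(r,'w0');print(w['mtx'],w['k1'],w['hand_eye'])
E
```

```text
[[0.5115, -0.2413, 0.005], [0.4945, -0.3397, 0.005], [0.3874, -0.3216, 0.005], [0.4035, -0.2247, 0.005]] [0.09990045 0.10857306 0.09817914] [ 0.44923266 -0.28182698  0.005     ]
[[0.5697, 0.334, 0.005], [0.567, 0.2347, 0.005], [0.4587, 0.2367, 0.005], [0.4623, 0.3359, 0.005]] [0.09926648 0.10833652 0.09923894] [0.51443927 0.28532668 0.005     ]
[ 0.39360783 -0.00644667  0.00619905 -0.16135559] 0.4068059719163983
[[ 0.13585126  0.0669807   0.004     ]
 [ 0.13619664 -0.06549213  0.004     ]
 [ 0.06860923  0.06755331  0.004     ]
 [ 0.06803941 -0.06392592  0.004     ]]
[[405.37277873   0.         322.97995476]
 [  0.         405.37277873 238.81330745]
 [  0.           0.           1.        ]] -0.045766113219171595 [[-6.75070666e-04 -2.85685916e-01  9.58323068e-01 -1.43934473e-01]
 [-6.71143030e-04 -9.58322941e-01 -2.85686351e-01  7.12257919e-02]
 [ 9.99999547e-01 -8.36030323e-04  4.55199595e-04 -1.12473971e-03]
 [ 0.00000000e+00  0.00000000e+00  0.00000000e+00  1.00000000e+00]]
```

View pics/w0.png

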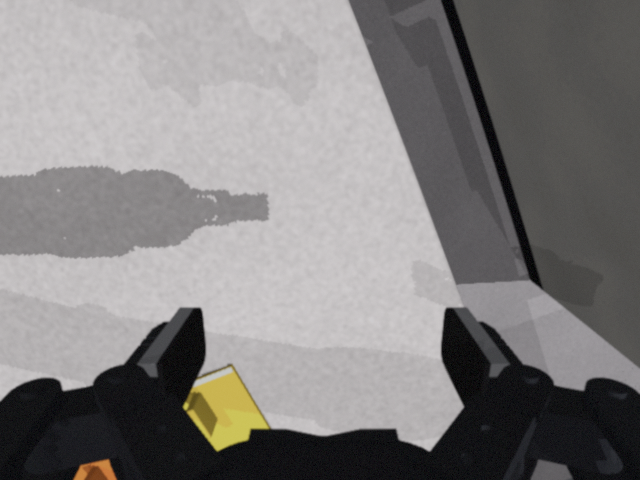

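```bash
cat >> h.py <<'E'
def tool(xdir_plate, pitch, ysign=-1):
    """tool rot: plate frame yaw xdir_plate, rising pitch (rad); tool x=-plate z, tool y=ysign*plate x"""
    P=(R.from_euler('z',xdir_plate)*R.from_euler('y',-pitch)).as_matrix()
    x=-P[:,2];y=ysign*P[:,0];z=np.cross(x,y)
    return R.from_matrix(np.c_[x,y,z]).as_rotvec(),P
E
python3 - <<'E'
from h import *
from station import r
s=r.observe();print(R.from_rotvec(s['eef_rot']).as_matrix().round(2))
for n,p,yaw,pit in(('blue',[.429,-.2786,.12],-.161,0),('or',[.4945,.2857,.12],-.02,0),('deck',[.51,-.02,.20],-.161,.19),('bt',[.494,-.024,.05],-.161,.19),('deck2',[.56,-.02,.25],-.161,.19)):
  for ys in(-1,1):
    q=r.ik(p,tool(yaw,pit,ys)[0]);print(n,ys,None if q is None else np.round(q,2))
E
```

```text
[[-0.   -0.92  0.4 ]
 [-0.    0.4   0.92]
 [-1.   -0.   -0.  ]]
blue -1 [ 0.41  0.5   0.11  2.17 -0.12  0.47  2.01]
blue 1 [ 0.12  0.55  0.5   2.19 -0.53  0.52 -0.71]
or -1 [-0.57  0.55 -0.04  2.04  0.04  0.55  0.91]
or 1 [-1.04  0.64  0.63  2.06 -0.64  0.64 -1.56]
deck -1 [-0.23  0.32  0.2   2.24 -0.05  0.4   1.4 ]
deck 1 [-0.62  0.38  0.7   2.26 -0.52  0.45 -1.25]
bt -1 [ 0.17  0.61 -0.32  2.35  1.52  0.23 -0.16]
bt 1 [ 0.04  0.6  -0.14  2.36  1.55  0.12  2.94]
deck2 -1 [-0.28  0.3   0.27  2.1  -0.08  0.57  1.44]
deck2 1 [-0.76  0.43  0.93  2.12 -0.56  0.64 -1.2 ]
```

Run:
```python
from h import *
from station import r
r.move_to([.50,-.02,.20],tool(-.161,.10)[0])
s=r.observe();print(s['t'],s['qpos'],s['ft_force'])
wrist(r,'w1')
for p,pit in(([.494,-.024,.05],.19),([.494,-.024,.12],.19)):
    q=r.ik(p,tool(-.161,pit)[0]);print(np.round(q,2))
q=r.ik([.429,-.2786,.12],tool(-.161,0)[0]);print(np.round(q,2))
```

```text
2.6833 [-0.2096498   0.32790526  0.17968688  2.20492258 -0.07683212  0.51633451
  1.43424663] [ 0.13305275  0.02441905 -0.93978819]
[ 0.31  0.64 -0.51  2.35  1.51  0.34 -0.14]
[-0.18  0.45  0.14  2.34 -0.11  0.17  1.46]
[ 0.37  0.5   0.15  2.18 -0.16  0.47  2.06]
```

View pics/w1.png

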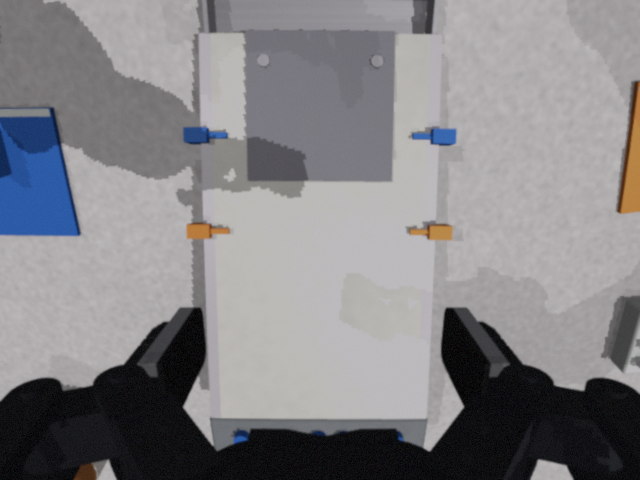

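Run:
```python
import cv2
t=cv2.imread('pics/w1.png')
def crop(u,v,w,h,k,n):
    cv2.imwrite(n,cv2.resize(t[v:v+h,u:u+w],None,fx=k,fy=k,interpolation=cv2.INTER_CUBIC))
crop(175,115,70,135,4,'pics/a.png');crop(400,115,70,135,4,'pics/b.png')
a=cv2.imread('pics/a.png');b=cv2.imread('pics/b.png');cv2.imwrite('pics/c1.png',cv2.hconcat([a,b]))
crop(195,20,250,170,3,'pics/c2.png')
```

```text
(no output)
```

View pics/c1.png

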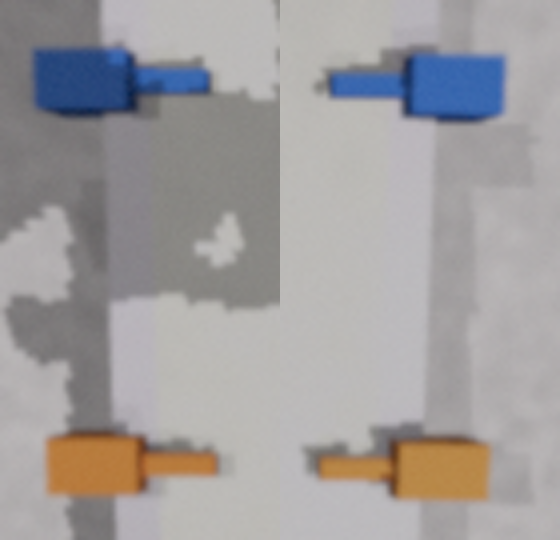

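View pics/c2.png

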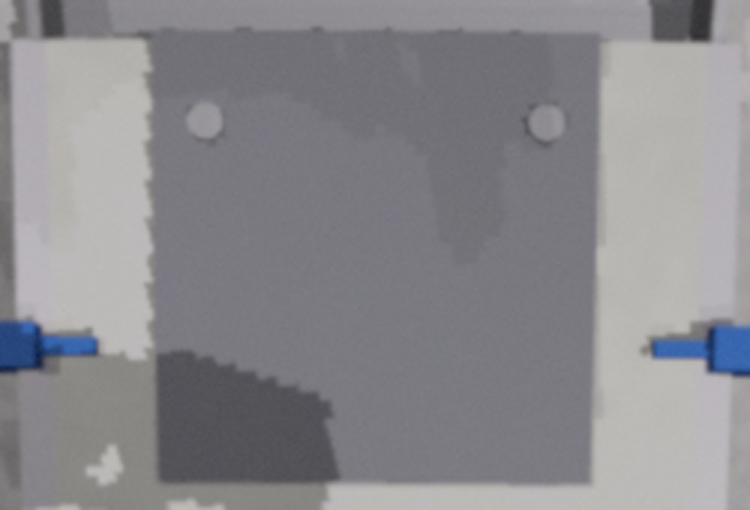

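```bash
cat >> h.py <<'E'
def deckT(p):
    M=np.eye(4);M[:3,:3]=(R.from_euler('z',p[3])*R.from_euler('y',-np.deg2rad(15))).as_matrix();M[:3,3]=p[:3];return M
def onplane(c,px,M,z):
    o,v=rays(c,px);Mi=np.linalg.inv(M);o2=Mi[:3,:3]@o+Mi[:3,3];v2=v@Mi[:3,:3].T
    return o2+v2*((z-o2[2])/v2[:,2])[:,None]
E
python3 - <<'E'
from h import *
c=pickle.load(open('w1.pkl','rb'))
mod=np.array([[0,-50,5],[0,50,5],[100,50,5],[100,-50,5],[0,-75,0],[0,75,0],[280,-75,0],[280,75,0]])/1e3
px=np.array([[244.8,30.8],[394.8,31.2],[391.8,181.2],[247.8,180.5],[198.8,33.2],[440.8,34.3],[211,419],[428,419]])
tip=np.array([[227.1,134.9],[412.1,135.9],[228.9,230.6],[409.4,231.4]])
def res(p):
    M=deckT(p);return (proj(c,mod@M[:3,:3].T+M[:3,3])-px).ravel()
s=least_squares(res,[.39,0,.01,-.16]);print(s.x,s.fun.reshape(-1,2).round(1))
M=deckT(s.x);print((1e3*onplane(c,tip,M,.004)).round(1));print((1e3*onplane(c,px,M,.005)).round(1)[:4])
print((1e3*onplane(c,px,M,0)).round(1)[4:])
np.save('deck.npy',s.x)
d=pickle.load(open('cams.pkl','rb'))['top']
print(proj(d,mod@M[:3,:3].T+M[:3,3]).round(1))
E
```

```text
[ 0.38939009 -0.00442508  0.0367011  -0.16259717] [[-1.3 -2.6]
 [ 1.4 -2.6]
 [ 1.5  0.9]
 [-1.8  1.3]
 [ 8.9 -1.8]
 [-8.7 -2.3]
 [ 9.2  3.9]
 [-9.3  4.2]]
[[ 68.7 -62.4   4. ]
 [ 69.   62.2   4. ]
 [133.5 -62.8   4. ]
 [133.8  62.1   4. ]]
[[  1.6 -49.2   5. ]
 [  1.6  49.1   5. ]
 [ 99.4  49.    5. ]
 [ 99.2 -48.8   5. ]]
[[  1.1 -81.    0. ]
 [  1.4  80.9   0. ]
 [276.9 -81.9   0. ]
 [276.6  81.9   0. ]]
[[359.6 301.4]
 [318.3 291.8]
 [327.7 250.7]
 [369.3 260.2]
 [369.8 303.4]
 [308.2 289.1]
 [396.7 187.6]
 [334.3 173.7]]
```

Run:
```python
from h import *
c=pickle.load(open('w1.pkl','rb'))
mod=np.array([[0,-50,5],[0,50,5],[100,50,5],[100,-50,5],[0,-75,0],[0,75,0],[280,-75,0],[280,75,0]])/1e3
px=np.array([[244.8,30.8],[394.8,31.2],[391.8,181.2],[247.8,180.5],[210.8,33.2],[429.2,34],[211,419],[428,419]])
tip=np.array([[227.1,134.9],[412.1,135.9],[228.9,230.6],[409.4,231.4]])
d=pickle.load(open('cams.pkl','rb'))['top']
dk=np.array([290,220])+(np.array([[418,488],[180,430],[228,190],[475,248]])+.5)/6-.5
def run(wts,both):
    def res(p):
        M=deckT(p);P=mod@M[:3,:3].T+M[:3,3]
        e=((proj(c,P)-px)*wts)
        if both: e=np.r_[e,(proj(d,P[:4])-dk+p[4:6])*1.0]
        return e.ravel()
    s=least_squares(res,[.39,0,.01,-.16]+([0,0] if both else []),loss='soft_l1');M=deckT(s.x);print(s.x,'\n',res(s.x).reshape(-1,2).round(1).tolist())
    print((1e3*onplane(c,tip,M,.004)).round(1).tolist(), (1e3*onplane(c,px[:4],M,.005)).round(1).tolist());return s.x
w=np.ones((8,2));w[6:]=0;run(w,False)
w=np.ones((8,2));w[6:,0]=0;run(w,False)
w=np.ones((8,2));w[4:]=0;x=run(w,False);np.save('deck.npy',x)
run(w,True)
```

```text
[ 0.39021663 -0.00454499  0.03018955 -0.16301343] 
 [[0.6, -0.2], [-0.3, -0.2], [-0.1, -0.3], [-0.1, 0.1], [-0.5, 0.4], [0.4, 0.3], [0.0, -0.0], [-0.0, -0.0]]
[[68.8, -63.9, 4.0], [69.1, 63.6, 4.0], [135.1, -64.2, 4.0], [135.3, 63.6, 4.0]] [[0.2, -50.4, 5.0], [0.1, 50.2, 5.0], [100.2, 50.1, 5.0], [100.0, -49.9, 5.0]]
[ 0.39027794 -0.00457587  0.03144644 -0.16267568] 
 [[0.2, -0.3], [-0.0, -0.3], [0.2, 0.2], [-0.4, 0.6], [-0.9, 0.4], [0.8, 0.2], [0.0, -0.6], [-0.0, -0.3]]
[[68.5, -63.6, 4.0], [68.9, 63.4, 4.0], [134.5, -64.0, 4.0], [134.8, 63.3, 4.0]] [[0.2, -50.2, 5.0], [0.2, 50.0, 5.0], [99.8, 49.9, 5.0], [99.6, -49.7, 5.0]]
[ 0.39029656 -0.00458802  0.03055266 -0.16258818] 
 [[0.5, -0.1], [-0.2, -0.1], [-0.0, -0.1], [-0.2, 0.3], [-0.0, 0.0], [0.0, 0.0], [0.0, -0.0], [-0.0, -0.0]]
[[68.6, -63.8, 4.0], [69.0, 63.6, 4.0], [134.8, -64.2, 4.0], [135.2, 63.5, 4.0]] [[0.1, -50.3, 5.0], [0.1, 50.2, 5.0], [100.0, 50.0, 5.0], [99.8, -49.9, 5.0]]
[ 0.39030261 -0.00458857  0.03043565 -0.16257993  0.05770118  0.06166478] 
 [[0.5, -0.1], [-0.3, -0.1], [-0.1, -0.1], [-0.1, 0.3], [-0.0, 0.0], [0.0, 0.0], [0.0, -0.0], [-0.0, -0.0], [0.3, 0.4], [-1.2, 0.6], [0.2, -0.4], [0.4, -0.6]]
[[68.6, -63.8, 4.0], [69.0, 63.6, 4.0], [134.9, -64.2, 4.0], [135.2, 63.5, 4.0]] [[0.1, -50.3, 5.0], [0.1, 50.2, 5.0], [100.1, 50.0, 5.0], [99.8, -49.9, 5.0]]
```

Run:
```python
from h import *
from station import r
for d in(.195,.12):
  for n,p,yaw,pit in(('bluehi',[.429,-.2786,.15],-.161,-d),('blue',[.429,-.2786,.01],-.161,-d),('or',[.4945,.2857,.01],-.02,-d),('bt',[.494,-.024,.06],-.161,.195-d),('bt2',[.494,-.024,.15],-.161,.195-d),('ot',[.56,-.03,.08],-.161,.195-d)):
    q=r.ik(p,tool(yaw,pit)[0]);print(d,n,None if q is None else np.round(q,2))
# hover view
r.move_to([.429,-.2786,.14],tool(-.161,-.195)[0]);wrist(r,'w2');s=r.observe();print(s['t'],s['qpos'])
for n,p,yaw,pit in(('blue',[.429,-.2786,.01],-.161,-.195),('bt',[.494,-.024,.06],-.161,0)):
    print(r.ik(p,tool(yaw,pit)[0]))
```

```text
0.195 bluehi [ 0.31  0.52  0.2   2.04 -0.05  0.77  1.94]
0.195 blue [ 0.29  0.76  0.24  2.09 -0.21  0.5   2.08]
0.195 or [-0.52  0.78 -0.04  1.96 -0.14  0.58  1.13]
0.195 bt [-0.11  0.6   0.1   2.24 -0.18  0.31  1.55]
0.195 bt2 [-0.15  0.44  0.15  2.19 -0.12  0.52  1.49]
0.195 ot [-0.12  0.61  0.13  2.09 -0.17  0.45  1.55]
0.12 bluehi [ 0.32  0.49  0.19  2.09 -0.08  0.68  1.97]
0.12 blue [ 0.32  0.74  0.2   2.14 -0.24  0.4   2.12]
0.12 or [-0.55  0.76 -0.02  2.   -0.11  0.48  1.08]
0.12 bt [-0.12  0.59  0.09  2.29 -0.17  0.2   1.53]
0.12 bt2 [-0.17  0.41  0.15  2.24 -0.11  0.42  1.48]
0.12 ot [-0.13  0.6   0.12  2.14 -0.16  0.34  1.54]
3.85 [ 0.30386192  0.5354      0.200442    2.05005562 -0.05968292  0.75071184
  1.946961  ]
[ 0.34177144  0.75052806  0.15691159  2.09064135 -0.10191863  0.49539968
  1.97101044]
[-0.12420209  0.60010383  0.10958366  2.23750091 -0.2021018   0.3127588
  1.56869047]
```

View pics/w2.png

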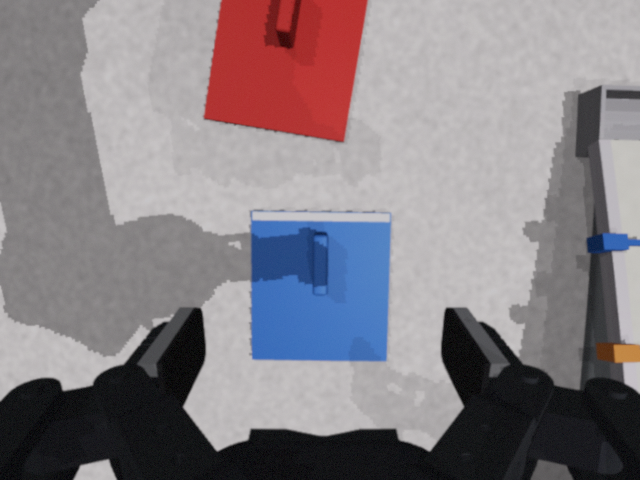

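The wrist image shows the blue plate at about (251..391, 211..361), stripe towards the robot and fin at (320,263). The red look-alike is further down the picture's top edge, clear of it. I'll enlarge to read the corners.

Run:
```python
import cv2
t=cv2.imread('pics/w2.png')
cv2.imwrite('pics/c3.png',cv2.resize(t[200:370,240:400],None,fx=3.5,fy=3.5,interpolation=cv2.INTER_CUBIC))
```

```text
(no output)
```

View pics/c3.png

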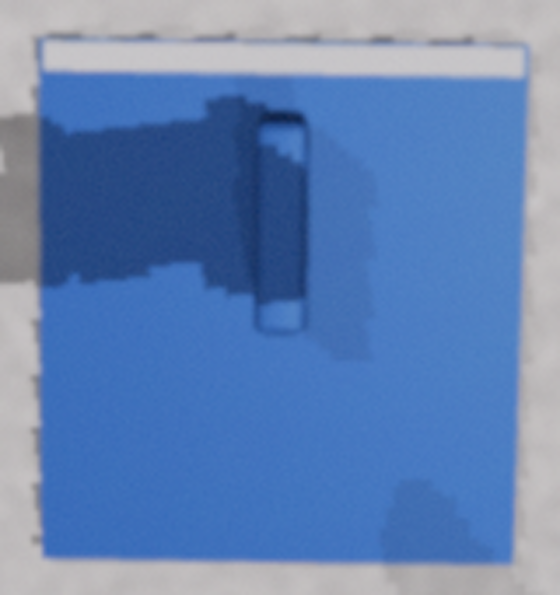

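```bash
cat >> h.py <<'E'
def platefit(c,px,g):
    """px: lower-edge -y, lower +y, head +y, head -y top corners"""
    mod=np.array([[-55,-50],[-55,50],[55,50],[55,-50]])/1e3
    P=onz(c,px,.005)
    def res(p):
        m=R.from_euler('z',p[2]).as_matrix()[:2,:2];return (mod@m.T+p[:2]-P[:,:2]).ravel()
    s=least_squares(res,g);print('plate',s.x,(1e3*s.fun).round(1).reshape(-1,2).tolist());return s.x
E
python3 - <<'E'
from h import *
c=pickle.load(open('w2.pkl','rb'))
px=np.array([240,200])+(np.array([[41,39],[527,44],[513,564],[43,557]])+.5)/3.5-.5
x=platefit(c,px,[.45,-.28,-.16]);np.save('blue.npy',x)
E
```

```text
plate [ 0.44966343 -0.28341566 -0.17204848] [[-0.1, -0.3], [0.2, 0.3], [-0.3, 0.0], [0.1, -0.0]]
```

```bash
cat >> h.py <<'E'
D=.195; UP=.0015
def tcp_for(M,d=D):
    """TCP pose for plate pose M (4x4), tool tilted by d on the fin"""
    Q=M[:3,:3]@R.from_euler('y',d).as_matrix()   # un-pitch by d
    x=-Q[:,2];y=-Q[:,0];z=np.cross(x,y)
    g=M[:3,:3]@np.array([-.021,0,.0275+UP])+M[:3,3]
    return g+.019*x,R.from_matrix(np.c_[x,y,z]).as_rotvec()
def flat(x):
    M=np.eye(4);M[:3,:3]=R.from_euler('z',x[2]).as_matrix();M[:3,3]=[x[0],x[1],0];return M
def lapped(line,a,dz=0,dx=0,dy=0,dyaw=0):
    """plate pose on the deck: edge at deck x=line, a=flatter angle; raised by dz"""
    Dk=deckT(np.load('deck.npy'))
    Rl=(R.from_euler('y',a)*R.from_euler('z',dyaw)).as_matrix()
    e=np.array([line+dx,dy,.110*np.sin(a)+dz])
    M=np.eye(4);M[:3,:3]=Dk[:3,:3]@Rl
    M[:3,3]=Dk[:3,:3]@(e+Rl@np.array([.055,0,0]))+Dk[:3,3];return M
E
python3 - <<'E'
from h import *
from station import r
x=np.load('blue.npy');p,q=tcp_for(flat(x));print(p,tool(x[2],-D)[0],q)
hb=lapped(.0688,.0657,.03);ph,qh=tcp_for(hb);print(ph,r.ik(ph,qh))
r.move_to(p+[0,0,.05],q)
print(r.move_linear(p,q,max_speed=.1,max_force=8))
r.set_gripper(0);s=r.observe();print(s['t'],s['finger_gap'],s['eef_pos'],s['ft_force'])
r.move_linear(p+[0,0,.11],q,max_speed=.15)
s=r.observe();print(s['t'],s['finger_gap'],s['ft_force']);wrist(r,'w3')
E
```

```text
[ 0.42534627 -0.27919016  0.01036009] [-0.97066273  1.41312413  1.22608258] [-0.97066273  1.41312413  1.22608258]
[ 0.47372233 -0.01827286  0.10038184] [-0.15786799  0.50783051  0.13326453  2.26610048 -0.17641576  0.37566668
  1.53122159]
False
5.6 0.008486026075413024 [ 0.42563782 -0.27928609  0.01061885] [0.89032261 0.14074499 3.70392676]
6.4833 0.008740963762496069 [-0.33526218 -0.85868381 -0.47890576]
```

View pics/w3.png

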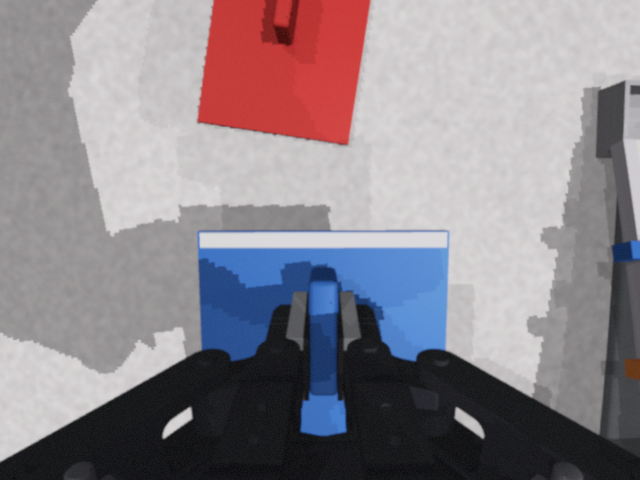

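Plate held, stripe edge at (199,231)–(449,230). Checking against the nominal grasp and moving to a hover over the deck.

Run:
```python
from h import *
from station import r
c=pickle.load(open('w3.pkl','rb'));s=r.observe()
def pred(c,s):
    # plate corners from nominal grasp
    p0,q0=tcp_for(np.eye(4));M=T(s['eef_pos'],s['eef_rot'])@np.linalg.inv(T(p0,q0))
    P=np.array([[-.055,-.05,.005],[-.055,.05,.005]]);return proj(c,P@M[:3,:3].T+M[:3,3]).round(1).tolist()
print(pred(c,s))
ph,qh=tcp_for(lapped(.0688,.0657,.05));r.move_to(ph,qh)
ph,qh=tcp_for(lapped(.0688,.0657,.015));r.move_linear(ph,qh,max_speed=.08)
r.hold(.2)
s=r.observe();c=wrist(r,'w4');print(s['t'],s['finger_gap'],s['eef_pos']-ph,s['ft_force'],pred(c,s))
t=cv2.imread('pics/w4.png');cv2.imwrite('pics/c4.png',cv2.resize(t[60:300,130:510],None,fx=2.1,fy=2.1,interpolation=cv2.INTER_CUBIC))
```

```text
[[201.3, 230.9], [451.4, 230.7]]
8.3583 0.008450405454076496 [1.21711221e-04 2.54858199e-05 3.51480875e-04] [ 1.36245247 -0.57892584 -0.36967054] [[201.0, 230.7], [451.9, 230.5]]
```

View pics/c4.png

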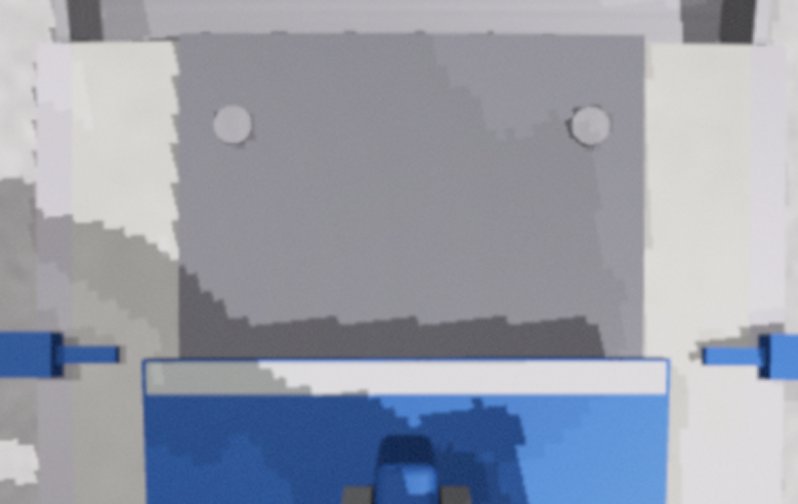

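Run:
```python
from h import *
c=pickle.load(open('w4.pkl','rb'));M=deckT(np.load('deck.npy'))
u=lambda a:np.array([130,60])+(np.array(a,float)+.5)/2.1-.5
print('grey',(1e3*onplane(c,u([[178,35],[644,36],[180,355],[644,355]]),M,.005)).round(1).tolist())
print('tips',(1e3*onplane(c,u([[120,354],[701,355]]),M,.004)).round(1).tolist())
h=.015+.005+.110*np.sin(.0657)
print('plate edge',(1e3*onplane(c,u([[143,359],[669,359]]),M,h)).round(1).tolist())
```

```text
grey [[-0.2, -50.3, 5.0], [0.0, 50.0, 5.0], [68.7, -50.1, 5.0], [68.8, 50.2, 5.0]]
tips [[68.4, -63.5, 4.0], [68.8, 63.0, 4.0]]
plate edge [[69.3, -51.3, 27.2], [69.4, 48.7, 27.2]]
```

Run:
```python
from h import *
from station import r
a=.0657;k=dict(dx=-.0003,dy=.0013)
for dz in(.013,.003):
    p,q=tcp_for(lapped(.0688,a,dz,**k));print(r.move_linear(p,q,max_speed=.05,max_force=6))
r.hold(.1)
p,q=tcp_for(lapped(.0688,a,-.003,**k));print(r.move_linear(p,q,max_speed=.012,max_force=3))
s=r.observe();Dk=deckT(np.load('deck.npy'));print(s['t'],s['ft_force'],(s['eef_pos']-p)@Dk[:3,:3],s['moment'])
wrist(r,'w5')
t=cv2.imread('pics/w5.png');cv2.imwrite('pics/c5.png',cv2.resize(t[60:300,130:510],None,fx=2.1,fy=2.1,interpolation=cv2.INTER_CUBIC))
```

```text
False
False
True
9.475 [-0.69477423  0.39164061  5.15265183] [1.06774192e-04 2.90712886e-05 2.78099858e-03] [-0.00569947 -0.03649912  0.00078975]
```

View pics/c5.png

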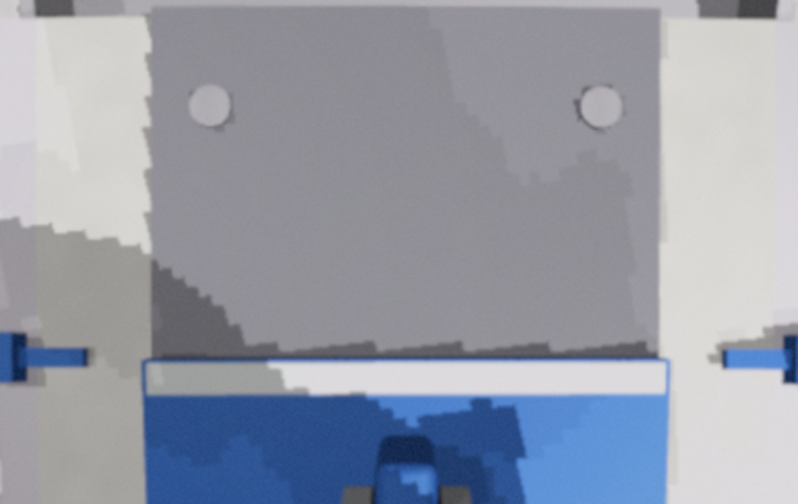

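Contact is at the predicted height. The plate's stripe corners (143..669) are centred on the grey plate (152..660) and the tips (88..723). Releasing.

Run:
```python
from h import *
from station import r
r.set_gripper(.03);s=r.observe();print(s['t'],s['finger_gap'],s['ft_force'])
p=s['eef_pos'];r.move_linear(p+[0,0,.07],max_speed=.12);
s=r.observe();print(s['t']);wrist(r,'w6')
r.set_gripper(.085)
t=cv2.imread('pics/w6.png');cv2.imwrite('pics/c6.png',cv2.resize(t[60:360,130:510],None,fx=2,fy=2,interpolation=cv2.INTER_CUBIC))
```

```text
9.8583 0.029758278187582417 [ 0.43617086  1.03544642 -0.27122444]
10.5917
```

View pics/c6.png

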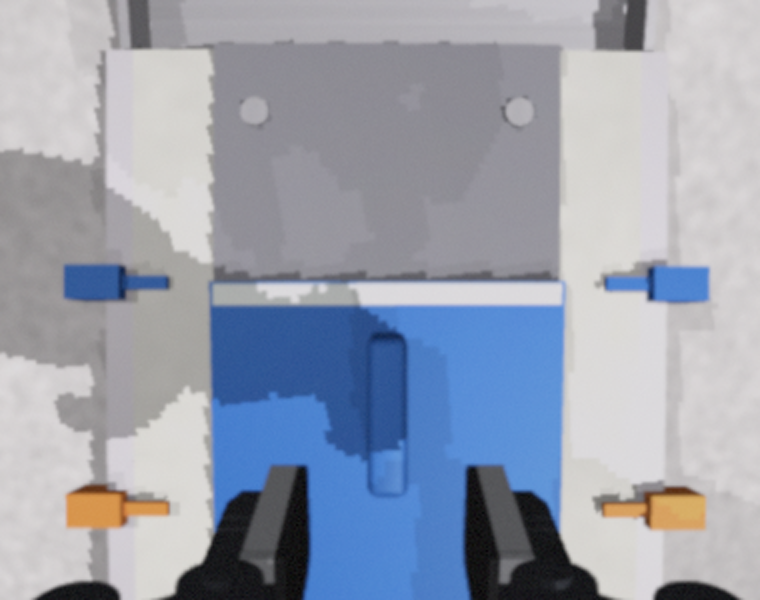

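The blue stripe edge (y=283) lies level with the pointer tips (y=283–284). I'll verify in numbers and move to view the orange plate.

Run:
```python
from h import *
from station import r
c=pickle.load(open('w6.pkl','rb'));M=deckT(np.load('deck.npy'))
u=lambda a:np.array([130,60])+(np.array(a,float)+.5)/2-.5
print('tips',(1e3*onplane(c,u([[170,283],[604,284],[169,508],[602,510]]),M,.004)).round(1).tolist())
print('grey',(1e3*onplane(c,u([[213,43],[560,44]]),M,.005)).round(1).tolist())
print('plate edge',(1e3*onplane(c,u([[211,282.5],[564,282.5]]),M,.0122)).round(1).tolist())
r.move_to([.4945-.004,.2857,.15],tool(-.02,-D)[0])
s=r.observe();print(s['t'],s['qpos']);wrist(r,'w7')
t=cv2.imread('pics/w7.png');cv2.imwrite('pics/c7.png',cv2.resize(t[180:390,220:430],None,fx=2.8,fy=2.8,interpolation=cv2.INTER_CUBIC))
```

```text
tips [[68.8, -63.3, 4.0], [69.2, 63.3, 4.0], [134.8, -64.1, 4.0], [135.5, 63.2, 4.0]]
grey [[-0.6, -50.3, 5.0], [-0.2, 50.1, 5.0]]
plate edge [[69.3, -49.5, 12.2], [69.3, 49.8, 12.2]]
12.3917 [-0.64039759  0.56962129  0.13264418  1.92531781 -0.23093496  0.83344859
  1.1965336 ]
```

View pics/c7.png

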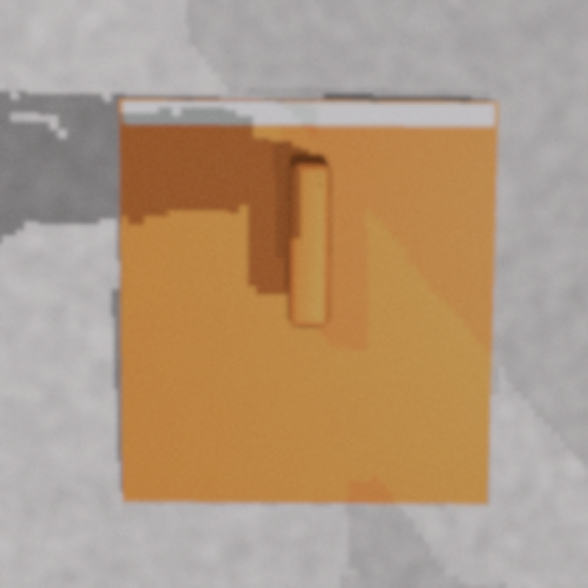

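View pics/w7.png

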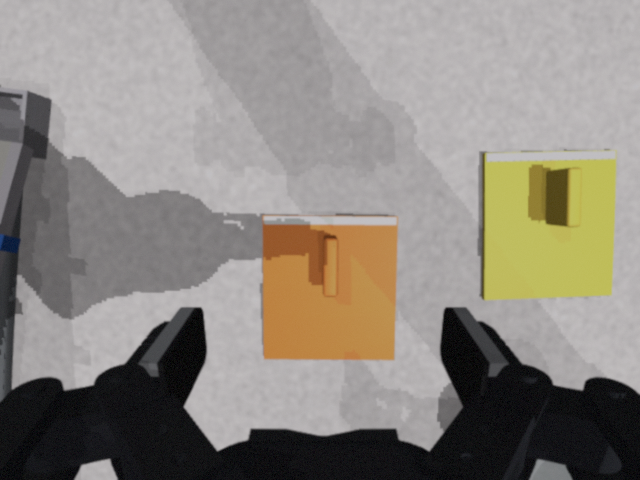

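Run:
```python
from h import *
from station import r
c=pickle.load(open('w7.pkl','rb'))
px=np.array([220,180])+(np.array([[119,99],[497,101],[488,504],[123,500]])+.5)/2.8-.5
x=platefit(c,px,[.51,.28,-.02])
p,q=tcp_for(flat(x));print(p)
L,a=.1351,.0699
ph,qh=tcp_for(lapped(L,a,.05));print(r.ik(ph,qh))
r.move_to(p+[0,0,.05],q)
print(r.move_linear(p,q,max_speed=.1,max_force=8))
r.set_gripper(0);s=r.observe();print(s['t'],s['finger_gap'])
r.move_linear(p+[0,0,.14],q,max_speed=.15)
s=r.observe();print(s['t'],s['finger_gap'],s['ft_force'])
r.move_to(ph,qh)
ph,qh=tcp_for(lapped(L,a,.015,dy=.0013));r.move_linear(ph,qh,max_speed=.08);r.hold(.2)
s=r.observe();print(s['t'],s['finger_gap'],s['eef_pos']-ph,s['ft_force']);wrist(r,'w8')
t=cv2.imread('pics/w8.png');cv2.imwrite('pics/c8.png',cv2.resize(t[60:300,130:510],None,fx=2.1,fy=2.1,interpolation=cv2.INTER_CUBIC))
```

```text
plate [ 0.51447645  0.28548765 -0.02963869] [[0.1, 0.1], [0.2, 0.1], [-0.4, -0.3], [0.1, 0.1]]
[0.48980572 0.28621907 0.01036009]
[-0.18875867  0.49932521  0.21037687  2.12052907 -0.19587829  0.54262642
  1.57338425]
False
14.2167 0.00866421308404539
15.3 0.009439887109484985 [ 0.73797618 -0.32288956 -2.29281245]
17.3 0.009045334590903445 [ 0.00016378 -0.00012012  0.00035723] [-0.13505112  1.06825979 -0.76727694]
```

View pics/c8.png

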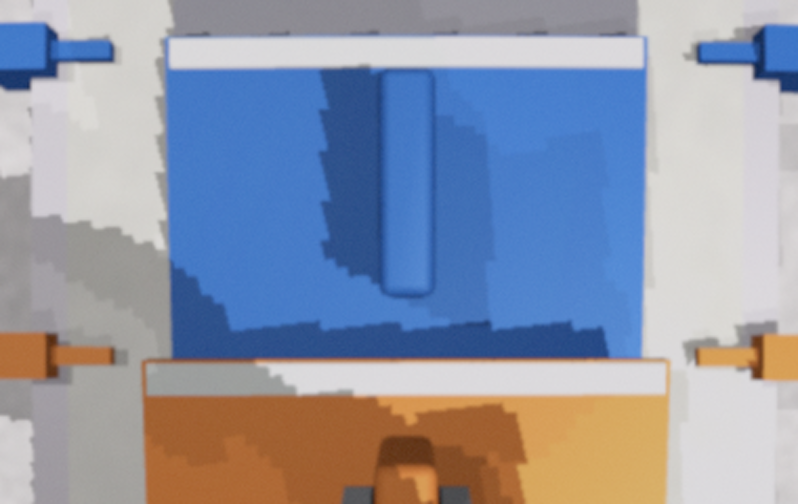

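Run:
```python
from h import *
from station import r
c=pickle.load(open('w8.pkl','rb'));M=deckT(np.load('deck.npy'))
u=lambda a:np.array([130,60])+(np.array(a,float)+.5)/2.1-.5
print('tips',(1e3*onplane(c,u([[114,355],[696,356]]),M,.004)).round(1).tolist())
h=.015+.005+.110*np.sin(.0699)
pe=onplane(c,u([[143,359.5],[669,359.5]]),M,h);print('plate edge',(1e3*pe).round(1).tolist())
L,a=.1351,.0699;k=dict(dx=-.0003,dy=.0013)
for dz in(.013,.003):
    p,q=tcp_for(lapped(L,a,dz,**k));print(r.move_linear(p,q,max_speed=.05,max_force=6))
r.hold(.1)
p,q=tcp_for(lapped(L,a,-.003,**k));print(r.move_linear(p,q,max_speed=.012,max_force=3))
s=r.observe();print(s['t'],s['ft_force'],(s['eef_pos']-p)@M[:3,:3],s['moment'])
wrist(r,'w9')
t=cv2.imread('pics/w9.png');cv2.imwrite('pics/c9.png',cv2.resize(t[60:300,130:510],None,fx=2.1,fy=2.1,interpolation=cv2.INTER_CUBIC))
```

```text
tips [[134.9, -63.8, 4.0], [135.3, 63.2, 4.0]]
plate edge [[135.8, -50.1, 27.7], [135.9, 49.9, 27.7]]
False
False
True
18.4 [-0.70530918  1.17796227  5.2231099 ] [1.46113453e-04 4.24346870e-05 3.32861585e-03] [-0.03530319  0.07539598 -0.03617894]
```

View pics/c9.png

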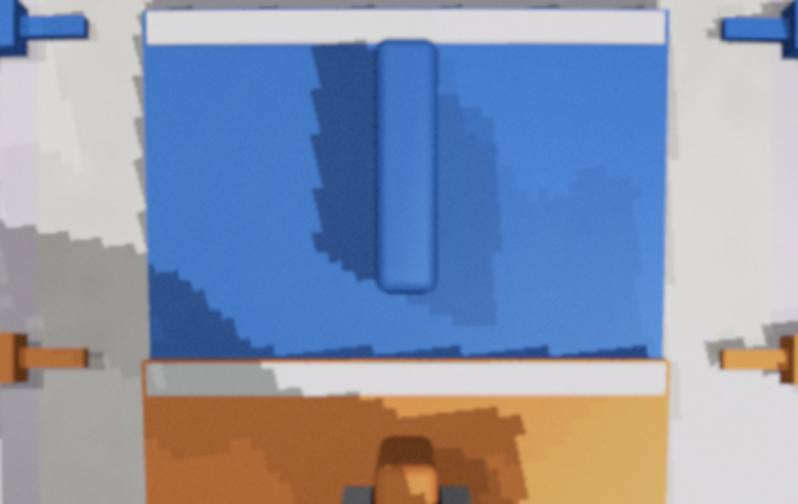

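Orange is in contact and centred: edge corners (143..668), tips (88..720). Releasing it.

Run:
```python
from h import *
from station import r
r.set_gripper(.03);s=r.observe();print(s['t'],s['finger_gap'],s['ft_force'])
p=s['eef_pos'];r.move_linear(p+[0,0,.07],max_speed=.12);wrist(r,'w10')
s=r.observe()
r.move_to(s['eef_pos']+[-.05,.0,.09],s['eef_rot']);
print(r.observe()['t']);wrist(r,'w11')
t=cv2.imread('pics/w10.png');cv2.imwrite('pics/c10.png',cv2.resize(t[40:340,130:510],None,fx=2,fy=2,interpolation=cv2.INTER_CUBIC))
```

```text
18.7833 0.030056281410873915 [-0.01150755  0.03045116  0.24068962]
20.0583
```

View pics/c10.png

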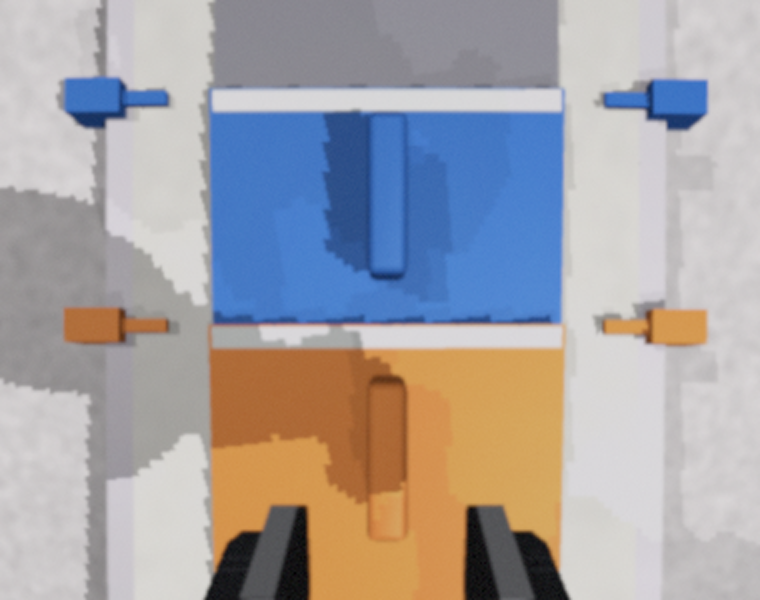

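View pics/w11.png

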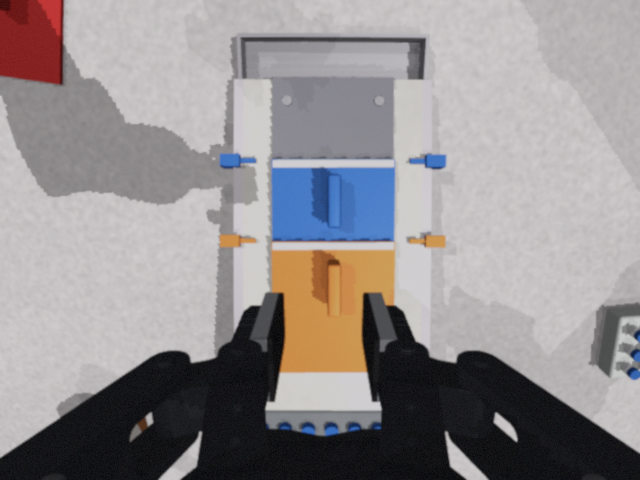

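Run:
```python
from h import *
from station import r
c=pickle.load(open('w10.pkl','rb'));M=deckT(np.load('deck.npy'))
u=lambda a:np.array([130,40])+(np.array(a,float)+.5)/2-.5
print('tips',(1e3*onplane(c,u([[168,98],[603,100],[168,326],[603,327]]),M,.004)).round(1).tolist())
print('blue',(1e3*onplane(c,u([[211,88],[563,89]]),M,.0122)).round(1).tolist())
print('orange',(1e3*onplane(c,u([[210,324.5],[563,324.5]]),M,.0127)).round(1).tolist())
c=pickle.load(open('w11.pkl','rb'))
print('orange head',(1e3*onplane(c,[[272,372.5],[394.5,372.5]],M,.005)).round(1).tolist())
r.hold(.3)
s=r.read_camera('scene');cv2.imwrite('pics/s9.png',cv2.resize(s['image'][180:350,130:490,::-1],None,fx=2.2,fy=2.2))
```

```text
tips [[68.6, -63.9, 4.0], [69.2, 63.3, 4.0], [135.3, -64.0, 4.0], [135.6, 63.3, 4.0]]
blue [[68.7, -49.5, 12.2], [69.0, 49.8, 12.2]]
orange [[135.5, -49.7, 12.7], [135.5, 49.6, 12.7]]
orange head [[245.7, -50.9, 5.0], [245.9, 51.9, 5.0]]
```

View pics/s9.png

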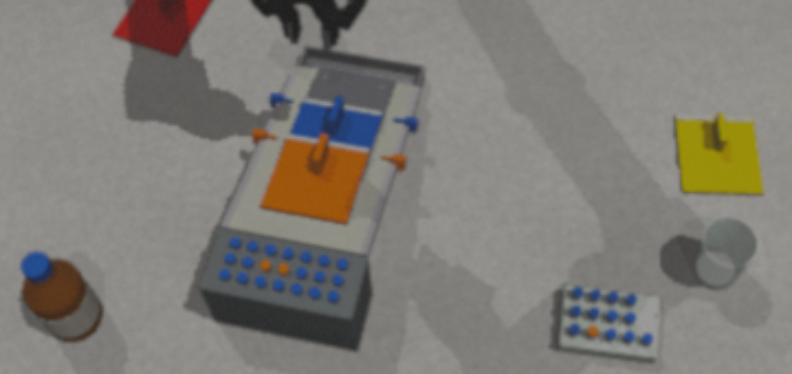

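Both plates lie in place, and the bottle, rack and beaker are where they were. Handing in.

```bash
python3 -c "
from station import r
print(r.observe()['t']);r.close_job()"
```

```text
20.4583
the job is handed in; nothing more can be done
```

I laid the blue plate over the grey one, then the orange plate over the blue one, and handed the job in at 20.5 s. Each plate was lowered until it touched (a force change of about 3 N) before I let go.

Last camera checks, in mm on the deck:

| Plate | Striped edge, uphill | Pointer tips, uphill | Off centre | Difference in uphill position between edge corners |
|---|---|---|---|---|
| Blue | 68.7 to 69.0 | 68.6 to 69.2 | about 0.2 | 0.3 |
| Orange | 135.5 | 135.3 to 135.6 | about 0.1 | 0.0 |

- **Heads on the slope:** both plates touched within about 0.3 mm of the height expected with the head down on the deck. The orange head measured about 246 mm uphill at both corners. The blue head is covered by the orange plate, so I could not see it directly.
- **Scene:** the pointers measured the same as before to within about 0.5 mm, and the bottle, rack and beaker look unmoved by eye.
- **Disagreement:** after the grasp, the blue plate sat about 1.3 mm sideways from where the nominal grasp put it. I corrected this before lowering it and used the same correction for the orange plate. No check failed.

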